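# Park the plunger of the bread slicing guide and open its fence

## Robot

A 7-joint arm with a two-finger parallel gripper is mounted at the origin on a cart in front of the work surface, level with it; the furniture and walls round the work are solid. World frame = base frame: x ahead of the robot, y to its left, z up, the work surface at z = 0. Lengths are in m, angles in rad, forces in N, time in s.
With the tool pointing down it reaches from about 0.4 to 0.925 m from the base axis. Payload 4.1 kg.
Tool frame: the origin (TCP) lies on the mounting face of the last link; the fingertips stand 173 mm ahead of it and the grasp point (between the pads) lies manip.grasp_offset ahead of it (manip.grasp_offset is the distance from the TCP to the grasp point, in m); x points along the fingers, z is the direction in which the jaws open and shut, and the axes are right-handed (so a half turn about x gives the same grasp; the last joint's range is limited). The gripper opens to 85 mm and grips with 20 to 120 N. Pads are 22 mm wide; open, the fingers measure 114 mm over their backs; the gripper's body (76 mm by 85 mm) begins 54 mm behind the grasp point. The pads swing forward as they close: fully open they stand 13 mm farther back than shut.
Start: joints at [-1.396, 0.398, 0.045, 1.537, -0.019, 1.207, -0.051], TCP at [0.176, 0.626, 0.405] pointing down, gripper open.
Joint ranges: [-2.82, 2.82], [-0.49, 2.23], [-1.37, 1.46], [0, 2.46], [-1.36, 4.5], [0.23, 2], [-2.94, 2.94]. Speed limits (rad/s): [2.57, 2.57, 3.14, 3.14, 3.14, 3.14, 3.14].

## Interface

Orientations are given as a unit quaternion [w, x, y, z].
In Python, from rig import manip gives the robot as it stands. The module is installed in compiled form; this text tells all that it offers.
- The arm moves only by the tool servo_tool, never from a script. Its argument "targets" is a list that holds one entry, the list of rows, each a list of 5 numbers: the shift along the world's x, y, z in units of 25 mm (1.0 is 25 mm), then the turn about the world's z in units of 10 degrees (1.0 is 10 degrees), then the opening, from 0 (shut) to 1 (fully open). In form: [[[dx, dy, dz, turn, claw], ...]]. A call has exactly 10 rows; each row shifts and turns the commanded pose from where the row before left it; what a row does not reach is not made up. A row lasts 1/8 s, in which the tool goes at most 62.5 mm and 10.7 degrees, less where a joint would pass 70% of its speed; a pose out of reach is approached as far as the arm can. A call is refused whole if a number of a shift passes 1 or a number of a turn 1, either way. A call with a gripper value outside its range is refused whole. The fingers move at their own pace and stop on an object; the grip force is fixed at half the most. Time passes only in rows, so rows that do not move let the fingers close, or fill a call up. It gives the time, the measured TCP pose, the force and the opening at its end, in the units of the state.
- manip.get_state(): the state, without advancing time (a new reading comes with each control period).
- manip.get_image(name): name is "scene" or "top" or "wrist"; returns the picture (400x640x3 uint8, blue, green, red); there is no depth.
- manip.camera_model(name): a dict with "camera_matrix" (3x3 intrinsics, pixels), "rvec" (rotation vector, rad) and "tvec" (3), from world to camera coordinates, as OpenCV has them. Camera axes: x right, y down, z forward; pixel columns grow to the right and rows downward; lengths in m; the calibration is good to about 2 mm. A picture is of the moment at which its call begins: read the wrist's pose just before it. camera_model takes no time and is no camera call; for the wrist camera it gives the pose at the moment of the call.
- manip.finish_job(): hands the job in, once; it reports no verdict.
The state is a dict: "time": time; "q": joint angles; "qvel": joint speeds; "tau": joint torques, N m; "ee_pos": TCP position; "ee_rot": TCP orientation; "ft_force": force on the tool from outside, world axes, zero at the start; "torque": the same for the moment, N m; "finger_gap": finger opening in m.
Only numpy, scipy, OpenCV 4.12 (cv2) and the standard library are available. Lean on these libraries where they do the work, as an engineer would, in place of code of your own. Each camera call takes 0.05 s, during which the arm holds its last target.

## Task

The fence of the bread slicing guide is locked by a spring plunger. Pull the plunger's knob up, twist it clockwise until it drops into its rest notch and stays up by itself, then slide the fence outward, away from the plunger, as far as it goes. Find the notch by feel and do not force the plunger; leave the silver tin, the jam jar and the bowl where they stand.

Things in the scene. Friction and masses are not known exactly. Their poses are not given: they have to be found in the camera images.
- board: Bread slicing guide, fixed to the worktop: pale wooden board 190 (its x) x 300 (its y) x 20 mm, a 65 mm high wall along its far edge (x = +80 to +92 mm). Origin: centre of the underside, z up; x points away from the robot at yaw 0 (yaw within 17 degrees). At its front right stands the steel plunger housing, axis at x = -50, y = -85 mm.
- housing_top (a point): Centre of the round cap on the plunger housing: an open cage 65 mm across on a 66 x 62 mm bridge; 90.5 mm above the board's origin. Keep fingertips above it. The cap stops the plunger at 19 mm of lift. The force on the plunger's key or bolt must stay below 25 N: for instance 35 N of total pull at the cap, or 13 N of push on the knob when it stands on the land.
- plunger: Spring plunger, sliding vertically, pressed down by 6.6 N when locked plus 300 N/m of lift (12 N at the top). Origin: centre of the knob's grip bar, 116 mm above the board's origin when locked. A square side key (5 mm, reaching 28 mm from the axis) stands in a slot; lifted 14 to 19 mm it clears the slot and can turn clockwise over a flat ring, the land, in which the rest notch is cut.
- knob_grip (a point): Centre of the knob's black grip bar: 12 mm thick (its x), 46 mm long (its y), 16 mm high; turns and rises with the knob, z up. When locked its axes are parallel to the board's. Parked in the rest notch it stays 10 mm above its locked height; on the flat land, before or past the notch, it stays 14 mm up, which is not parked.
- knob (a joint): Turn of the knob in rad, 0 locked (0.04 of play), growing clockwise seen from above. The rest notch is 4 mm deeper than the land and 7 mm wide for the square 5 mm key (2 degrees of play either way). Its centre is anywhere from 41 to 81 degrees, different each time and not measured: find it by feel. An end wall stops the turn at about 100 degrees.
- fence_grip (a point): Point on the aluminium fence, an upright plate 150 (board x) x 12 (board y) x 51 mm, 15 mm below its top edge (top edge 75 mm above the board's origin) and 20 mm from its middle toward the far wall. Axes as the board's. The fence slides along the board's y; a flat tongue from its front runs under the plunger housing.
- fence (a joint): Travel of the fence along the board's +y (away from the plunger) in m: 0 locked at the start (about 2 mm of play), 0.060 at its outer end stop; about 2.5 N of friction.
- silver_tin: Slim plain silver tin, 36 mm across, 60 mm tall, upright on the worktop to the right of the board; leave alone. Origin: centre of the underside.
- jam_jar: Jam jar with red lid, 66 mm across, 82 mm tall, on the worktop to the left of the board; leave alone. Origin: centre of the underside.
- brown_bowl: Brown bowl, 129 mm across, 57 mm tall, behind the board; leave alone. Origin: centre of the underside.

How it is judged:
On the way, in this order (a step that is already met when the one before it is completed fails the run):
1. the plunger sits in its rest notch with the fingers off it: raised 8 to 11.5 mm and turned more than 0.6 rad (z of knob_grip in the frame of board between 0.124 and 0.1275 m and value of joint knob above 0.6 rad and contact force between plunger and the fingers below 0.5 N), for 0.2 s.
2. the fence is at its outer end stop (value of joint fence above 0.055 m), for 0.2 s.
At the end, for the whole second after the job is handed in: The plunger rests by itself in its rest notch (raised 8 to 11.5 mm, turned more than 0.6 rad) and the fence stands still within 5 mm of its outer end stop (z of knob_grip in the frame of board between 0.124 and 0.1275 m and value of joint knob above 0.6 rad and value of joint fence above 0.055 m and linear speed of fence below 0.01 m/s); the robot touches nothing.
It fails at once if the plunger's key or bolt is loaded above 25 N (contact force between plunger and board above 25 N).
It fails at once if the silver tin, jam jar or bowl is moved more than 30 mm (distance of any of silver_tin, jam_jar, brown_bowl from where it was at the start of the episode above 0.03 m).
It also fails if it takes over 64 s, if anything falls off the work surface, if the arm or the gripper's body presses on something with over 40 N, if the wrist force passes 120 N, or if a joint passes its speed limit or range.

## Working session

There is one attempt and no reset: what is moved stays moved. The work goes in short steps, Python scripts to look and compute and a tool call to move; the robot and the scene stay as the last step left them, time stands still between calls to the robot, and variables do not carry over. Pictures are saved under pics/ and viewed, and the job is handed in when it is done.

Besides the shell and the picture viewer there is one more tool, called after ">>>" as name(argument=value, ...) on one line, values as JSON. servo_tool: Moves the arm, as the interface text tells. Its arguments: {"type":"object","properties":{"targets":{"type":"array","items":{"type":"array","items":{"type":"array","items":{"type":"number"}}}}},"required":["targets"]}

```bash
mkdir -p pics
python3 - <<'E'
from rig import manip
import cv2
s=manip.get_state()
print({k:(v if not hasattr(v,'round') else v) for k,v in s.items()}, manip.grasp_offset)
for n in ["scene","top","wrist"]:
    cv2.imwrite(f"pics/{n}0.png",manip.get_image(n))
E
```

```text
{'time': 0.0, 'q': array([-1.39598705,  0.39917812,  0.04503424,  1.53789331, -0.01873058,
        1.20687405, -0.05073037]), 'qvel': array([-0.00082979, -0.00073489, -0.00055358,  0.0010091 , -0.00045034,
        0.00202109, -0.00225088]), 'tau': array([ 4.38572511e-05, -4.75117564e+01,  1.36452489e+00, -2.54226387e+01,
        1.14376404e-02,  9.25458153e-03,  8.52497806e-07]), 'ee_pos': array([0.17563238, 0.62551159, 0.40366617]), 'ee_rot': array([ 0.56302416, -0.42754388,  0.56406589,  0.42666111]), 'ft_force': array([ 0.59517182, -0.76646658,  0.06066336]), 'torque': array([-0.02162858, -0.00618165,  0.00982302]), 'finger_gap': 0.08523325428816439} 0.1547
```

View pics/scene0.png

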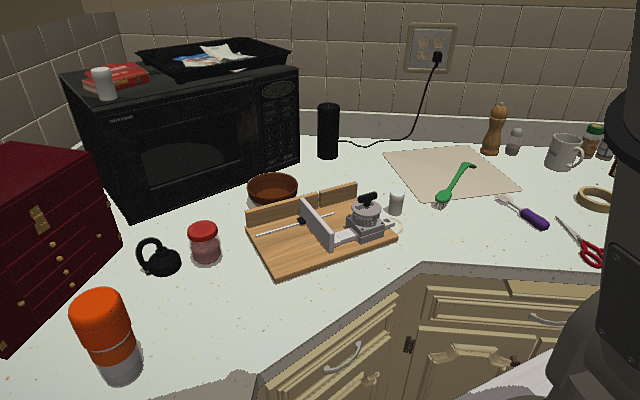

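View pics/top0.png

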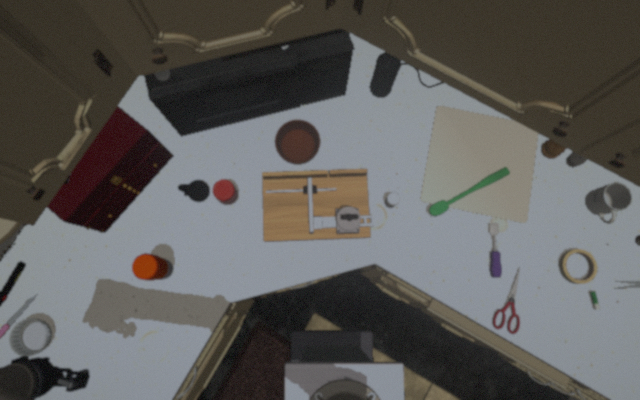

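View pics/wrist0.png

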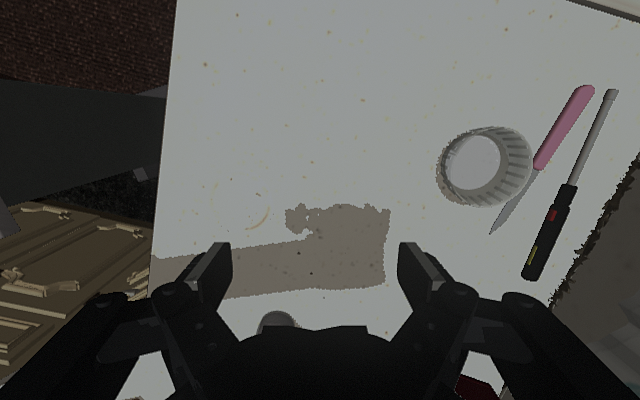

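```bash
cat > h.py <<'E'
import numpy as np,cv2
from rig import manip
from scipy.spatial.transform import Rotation as R
def cm(n):
    c=manip.camera_model(n);K=np.array(c['camera_matrix']);Rm=cv2.Rodrigues(np.array(c['rvec'],float))[0];t=np.array(c['tvec'],float).ravel()
    return K,Rm,t
def ray(n,uv,c=None):
    K,Rm,t=c or cm(n);d=Rm.T@np.linalg.solve(K,[uv[0],uv[1],1]);return -Rm.T@t,d/np.linalg.norm(d)
def onz(n,uv,z,c=None):
    o,d=ray(n,uv,c);return o+d*(z-o[2])/d[2]
def proj(n,P,c=None):
    K,Rm,t=c or cm(n);p=K@(Rm@np.array(P)+t);return p[:2]/p[2]
def st():
    s=manip.get_state();r=R.from_quat(np.roll(s['ee_rot'],-1)).as_matrix()
    g=s['ee_pos']+r[:,0]*manip.grasp_offset
    print('t',round(s['time'],2),'grasp',g.round(4),'x',r[:,0].round(3),'z',r[:,2].round(3),'F',s['ft_force'].round(2),'T',np.round(s['torque'],2),'gap',round(s['finger_gap'],4),'q',s['q'].round(2))
    return s
E
python3 - <<'E'
from h import *
im=cv2.imread('pics/top0.png');cv2.imwrite('pics/topz.png',cv2.resize(im[130:260,240:420],None,fx=4,fy=4,interpolation=cv2.INTER_CUBIC))
im=cv2.imread('pics/scene0.png');cv2.imwrite('pics/scz.png',cv2.resize(im[160:290,235:435],None,fx=4,fy=4,interpolation=cv2.INTER_CUBIC))
for n in('top','scene'):
    K,Rm,t=cm(n);print(n,(-Rm.T@t).round(3),K[0,0])
E
```

```text
top [0.342 0.09  1.361] 482.4972758415472
scene [-0.056  0.38   0.57 ] 389.16695461903504
```

View pics/topz.png

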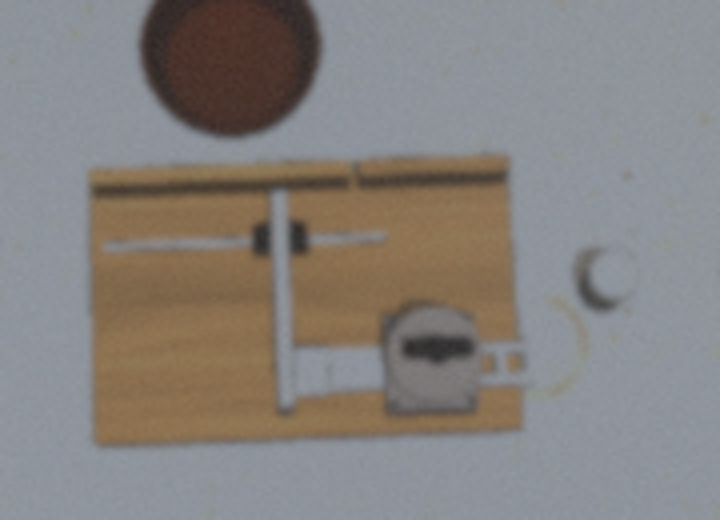

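View pics/scz.png

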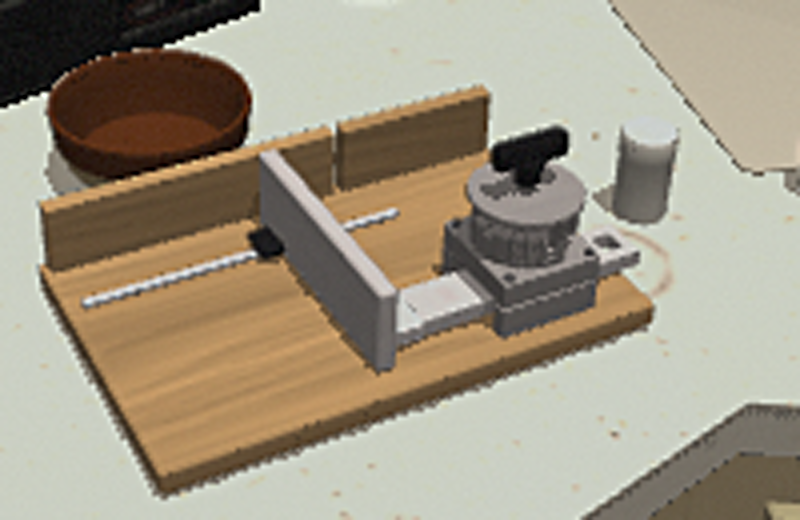

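The top view shows the board (front edge (97,443)–(522,428) in the 4x crop), the fence at x≈280, the black knob bar at (437,347), the tin right at (610,277). The scene crop shows the knob bar at about (531,153).

Run:
```python
from h import *
T=lambda u,v:((u-1.5)/4+240,(v-1.5)/4+130)
S=lambda u,v:((u-1.5)/4+235,(v-1.5)/4+160)
fl=onz('top',T(97,444),.02);fr=onz('top',T(522,429),.02)
print(fl,fr,np.linalg.norm(fl-fr))
d=fl-fr;yaw=np.arctan2(-d[0],d[1]);print('yaw top',np.degrees(yaw))
sfl=onz('scene',S(163,486),.02);sfr=onz('scene',S(652,310),.02);sbl=onz('scene',S(42,265),.02)
print('scene',sfl,sfr,np.linalg.norm(sfl-sfr));d=sfl-sfr;print('yaw sc',np.degrees(np.arctan2(-d[0],d[1])))
for c,s in(((fl+fr)/2,'top'),((sfl+sfr)/2,'sc')):
  ex=np.array([np.cos(yaw),np.sin(yaw),0]);ey=np.array([-np.sin(yaw),np.cos(yaw),0])
  o=c+.095*ex;o[2]=0;print(s,'origin',o,'knob',o-.05*ex-.085*ey,'fgrip',)
im=cv2.imread('pics/top0.png')[200:235,330:370];
m=(im.max(2)<70).astype(np.uint8)
n,l,stt,c=cv2.connectedComponentsWithStats(m);
for i in range(1,n):
  if stt[i,4]>15:
    p=(c[i][0]+330,c[i][1]+200);r=cv2.minAreaRect(np.argwhere(l==i)[:,::-1].astype(np.float32));print(stt[i],p,onz('top',p,.124),r)
print('scene knob',onz('scene',S(531,153),.118))
print('fence top',onz('top',T(278,190),.075),onz('top',T(287,408),.075))
print('tin',onz('top',T(612,275),.06),'bowl',onz('top',T(231,48),.057))
```

```text
[0.47458288 0.2201118  0.02      ] [ 0.48542109 -0.07549808  0.02      ] 0.29580849765378747
yaw top 2.099745614143557
scene [0.46954405 0.22446518 0.02      ] [ 0.48535404 -0.07017845  0.02      ] 0.29506749122286086
yaw sc 3.0714327345404873
top origin [0.5749382  0.07578759 0.        ] knob [ 0.52808611 -0.0109873   0.        ] fgrip
sc origin [0.57238526 0.0806241  0.        ] knob [ 0.52553317 -0.00615079  0.        ] fgrip
[11 15 17  5 65] (np.float64(348.6461538461538), np.float64(216.6)) [ 0.526873   -0.00808611  0.124     ] ((19.0, 17.0), (16.0, 4.0), 0.0)
scene knob [ 0.52568547 -0.00656471  0.118     ]
fence top [0.64301799 0.09482826 0.075     ] [0.49340281 0.08834965 0.075     ]
tin [ 0.58723984 -0.13475532  0.06      ] bowl [0.74963123 0.12826812 0.057     ]
```

Run:
```python
from h import *
st()
```

```text
t 0.15 grasp [0.1756 0.6254 0.2492] x [-0.    -0.001 -1.   ] z [ 0.27   0.963 -0.002] F [ 0.06  0.93 -0.2 ] T [-0.    0.03 -0.08] gap 0.0853 q [-1.4   0.4   0.05  1.54 -0.02  1.21 -0.05]
```

>>> servo_tool(targets=[[[0.5,-0.95,0,-0.27,1],[0.5,-0.95,0,-0.27,1],[0.5,-0.95,0,-0.27,1],[0.5,-0.95,0,-0.27,1],[0.5,-0.95,0,-0.27,1],[0.5,-0.95,0,-0.27,1],[0.5,-0.95,0,-0.27,1],[0.5,-0.95,0,-0.27,1],[0.5,-0.95,0,-0.27,1],[0.5,-0.95,0,-0.27,1]]])

```text
time: 1.4
ee_pos: [0.3015, 0.3867, 0.4048]
ee_rot: [0.648, -0.283, 0.648, 0.283]
ft_force: [-0.0, -0.4, 0.8]
finger_gap: 0.0853
```

Run:
```python
from h import *
st()
```

```text
t 1.4 grasp [0.3016 0.3867 0.2501] x [ 0.  0. -1.] z [0.68  0.733 0.   ] F [-0.04 -0.41  0.84] T [ 0.07 -0.   -0.04] gap 0.0853 q [-1.2   0.11  0.22  1.91 -0.03  1.12 -0.14]
```

>>> servo_tool(targets=[[[0.5,-0.95,0,-0.27,1],[0.5,-0.95,0,-0.27,1],[0.5,-0.95,0,-0.27,1],[0.5,-0.95,0,-0.27,1],[0.5,-0.95,0,-0.27,1],[0.5,-0.95,0,-0.27,1],[0.5,-0.95,0,-0.27,1],[0.5,-0.95,0,-0.27,1],[0.5,-0.95,0,-0.27,1],[0.5,-0.95,0,-0.27,1]]])

```text
time: 2.65
ee_pos: [0.4265, 0.1492, 0.4048]
ee_rot: [0.696, -0.124, 0.696, 0.124]
ft_force: [0.5, 0.3, -0.5]
finger_gap: 0.085
```

>>> servo_tool(targets=[[[0.5,-0.9,0,-0.25,0.6],[0.5,-0.9,0,-0.25,0.6],[0.5,-0.9,0,-0.25,0.6],[0.5,-0.9,0,-0.25,0.6],[0.5,-0.9,0,-0.25,0.6],[0.5,-0.9,0,-0.25,0.6],[0.5,-0.9,0,-0.25,0.6],[0.5,0,0,0,0.6],[0,0,0,0,0.6],[0,0,0,0,0.6]]])

```text
time: 3.9
ee_pos: [0.5256, -0.0056, 0.4045]
ee_rot: [0.707, -0.018, 0.707, 0.018]
ft_force: [0.5, -0.0, -0.1]
finger_gap: 0.0511
```

Run:
```python
from h import *
st()
c=cm('wrist');im=manip.get_image('wrist');cv2.imwrite('pics/w1.png',im)
np.save('c1.npy',np.array(c,dtype=object),allow_pickle=True)
print((-c[1].T@c[2]).round(3), proj('wrist',[.527,-.0075,.124],c))
```

```text
t 3.9 grasp [ 0.5255 -0.0055  0.2498] x [-0.001  0.    -1.   ] z [ 0.999  0.051 -0.001] F [ 0.55 -0.02 -0.12] T [-0.04  0.    0.04] gap 0.0511 q [-0.65  0.21  0.68  1.85 -0.15  1.13  0.13]Traceback (most recent call last):
  File "<stdin>", line 4, in <module>
ValueError: could not broadcast input array from shape (3,3) into shape (3,)
```

View pics/w1.png

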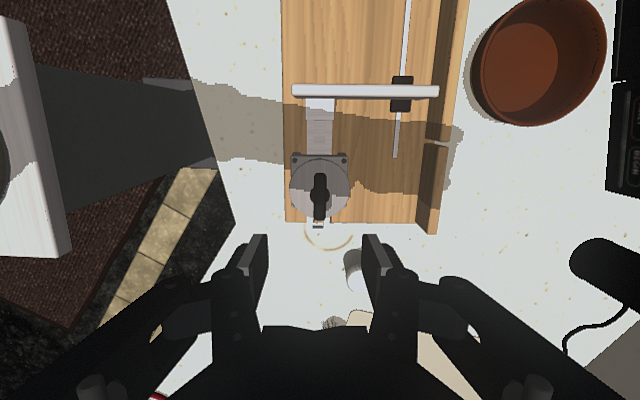

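The wrist view shows the knob bar at about (319,197), fence top edge (293,90)–(438,92), tin at (352,268). I'll measure these.

Run:
```python
from h import *
c=cm('wrist');im=cv2.imread('pics/w1.png')
print('cam',(-c[1].T@c[2]).round(3), proj('wrist',[.527,-.0075,.124],c))
sub=im[160:235,285:360];m=(sub.max(2)<55).astype(np.uint8)
n,l,s,ce=cv2.connectedComponentsWithStats(m)
for i in range(1,n):
  if s[i,4]>40:
    pts=np.argwhere(l==i)[:,::-1].astype(np.float32)+[285,160];r=cv2.minAreaRect(pts.astype(np.float32));print(s[i],r)
    print('knob top',onz('wrist',r[0],.124,c))
# bar ends
for p in((293,87),(438,89),(293,96),(438,97)): print('fence',p,onz('wrist',p,.075,c))
for p in((283.5,222),(282,0)): print('front edge',p,onz('wrist',p,.02,c))
cv2.imwrite('pics/w1z.png',cv2.resize(im[70:250,270:450],None,fx=3.3,fy=3.3,interpolation=cv2.INTER_CUBIC))
```

```text
cam [0.522 0.065 0.374] [315.48200569 196.06183783]
[ 25  13  20  47 624] ((319.5, 196.0), (46.0, 19.0), 90.0)
knob top [ 0.53072825 -0.00724712  0.124     ]
fence (293, 87) [0.49948821 0.09052223 0.075     ]
fence (438, 89) [0.64451547 0.0961099  0.075     ]
fence (293, 96) [0.49974482 0.08203911 0.075     ]
fence (438, 97) [0.64583347 0.08860711 0.075     ]
front edge (283.5, 222) [ 0.48759119 -0.07625221  0.02      ]
front edge (282, 0) [0.48054251 0.1837563  0.02      ]
```

View pics/w1z.png

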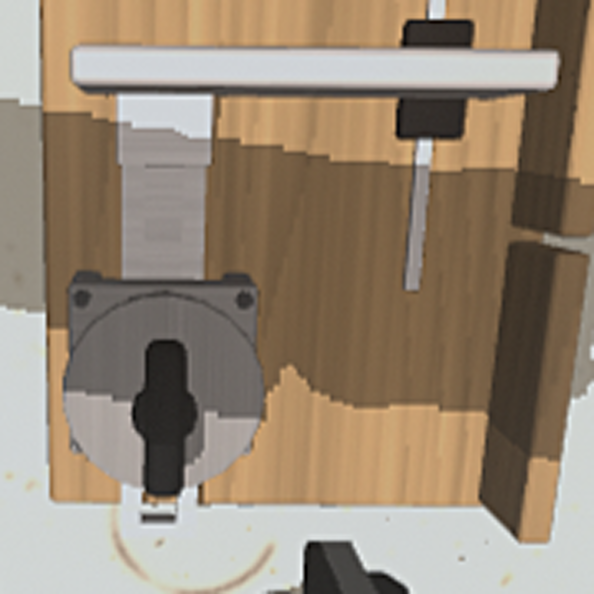

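>>> servo_tool(targets=[[[0.14,-0.08,-0.6,-0.07,0.45],[0,0,-0.6,0,0.45],[0,0,-0.6,0,0.45],[0,0,-0.6,0,0.45],[0,0,-0.6,0,0.45],[0,0,-0.6,0,0.45],[0,0,-0.6,0,0.45],[0,0,-0.5,0,0.45],[0,0,-0.4,0,0.45],[0,0,0,0,0.45]]])

```text
time: 5.2
ee_pos: [0.529, -0.0087, 0.2765]
ee_rot: [0.707, -0.013, 0.707, 0.013]
ft_force: [-0.1, -0.3, -0.1]
finger_gap: 0.0384
```

Run:
```python
from h import *
st()
c=cm('wrist');im=manip.get_image('wrist');cv2.imwrite('pics/w2.png',im)
```

```text
t 5.2 grasp [ 0.5287 -0.0087  0.1218] x [-0.001 -0.    -1.   ] z [ 0.999  0.037 -0.001] F [-0.05 -0.33 -0.05] T [-0.01  0.02 -0.01] gap 0.0384 q [-0.57  0.39  0.62  1.97 -0.29  0.87  0.24]
```

View pics/w2.png

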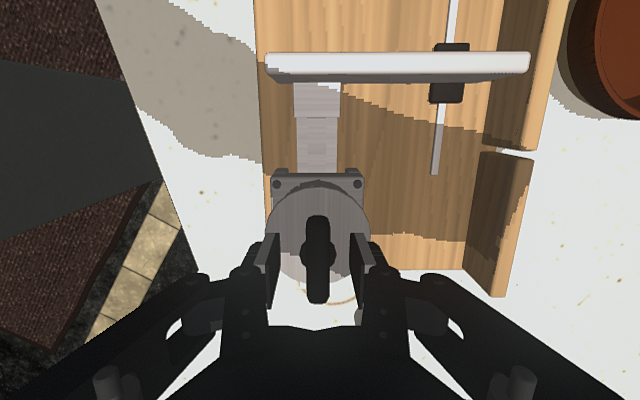

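Run:
```python
from h import *
c=cm('wrist');im=cv2.imread('pics/w2.png')
for p in((317.5,216),(317.5,303),(318,255)): print(onz('wrist',p,.124,c))
for p in((277,262),(282,275),(352,262),(356,275)): print(onz('wrist',p,.124,c).round(4))
for p in((268,54),(529,54),(268,72),(529,72)): print('fence',onz('wrist',p,.075,c).round(4))
```

```text
[0.53033765 0.01653782 0.124     ]
[ 0.53225182 -0.03080417  0.124     ]
[ 0.53139252 -0.00354854  0.124     ]
[ 0.5115 -0.0081  0.124 ]
[ 0.514  -0.0152  0.124 ]
[ 0.5482 -0.0067  0.124 ]
[ 0.5507 -0.0138  0.124 ]
fence [0.5002 0.0931 0.075 ]
fence [0.6452 0.0985 0.075 ]
fence [0.5001 0.0839 0.075 ]
fence [0.6475 0.0894 0.075 ]
```

>>> servo_tool(targets=[[[0.08,0.06,-0.03,0,0.45],[0,0,0,0,0],[0,0,0,0,0],[0,0,0,0,0],[0,0,0,0,0],[0,0,0,0,0],[0,0,0,0,0],[0,0,0,0,0],[0,0,0,0,0],[0,0,0,0,0]]])

```text
time: 6.5
ee_pos: [0.5307, -0.0071, 0.2771]
ee_rot: [0.706, -0.013, 0.708, 0.013]
ft_force: [-2.7, 0.8, 5.9]
finger_gap: 0.0158
```

Run:
```python
from h import *
st()
c=cm('wrist');im=manip.get_image('wrist');cv2.imwrite('pics/w3.png',im[150:400,150:500])
```

```text
t 6.5 grasp [ 0.5305 -0.007   0.1224] x [-0.002  0.001 -1.   ] z [ 0.999  0.037 -0.002] F [-2.71  0.85  5.94] T [0.11 0.75 0.01] gap 0.0158 q [-0.57  0.39  0.62  1.97 -0.29  0.88  0.24]
```

View pics/w3.png

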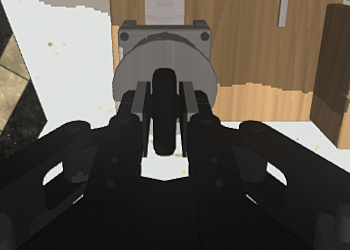

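>>> servo_tool(targets=[[[0,0,0.04,0,0],[0,0,0,0,0],[0,0,0,0,0],[0,0,0,0,0],[0,0,0,0,0],[0,0,0,0,0],[0,0,0,0,0],[0,0,0,0,0],[0,0,0,0,0],[0,0,0,0,0]]])

```text
time: 7.8
ee_pos: [0.5307, -0.007, 0.2772]
ee_rot: [0.706, -0.013, 0.708, 0.013]
ft_force: [-4.5, 1.5, 0.1]
finger_gap: 0.0159
```

Run:
```python
from h import *
st()
cv2.imwrite('pics/s3.png',cv2.resize(manip.get_image('scene')[160:290,285:435],None,fx=4,fy=4,interpolation=cv2.INTER_CUBIC))
```

```text
t 7.8 grasp [ 0.5305 -0.007   0.1225] x [-0.002  0.    -1.   ] z [ 0.999  0.037 -0.002] F [-4.46  1.51  0.15] T [ 0.39  1.13 -0.09] gap 0.0159 q [-0.57  0.39  0.62  1.97 -0.29  0.88  0.24]
```

View pics/s3.png

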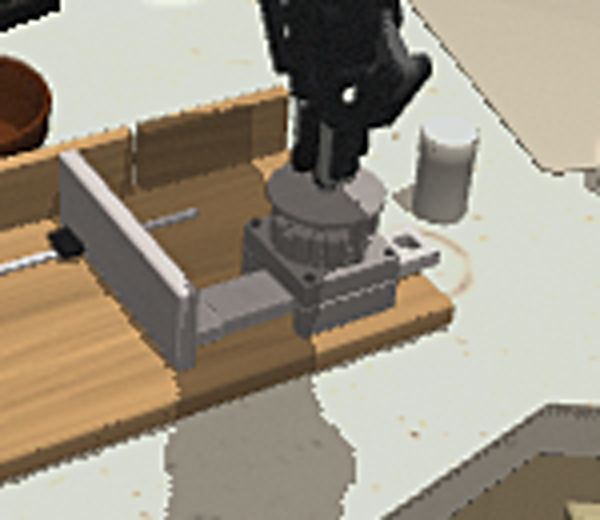

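>>> servo_tool(targets=[[[-0.025,0.01,0.06,0,0],[0,0,0.06,0,0],[0,0,0.06,0,0],[0,0,0.06,0,0],[0,0,0.06,0,0],[0,0,0.06,0,0],[0,0,0.06,0,0],[0,0,0.06,0,0],[0,0,0.06,0,0],[0,0,0,0,0]]])

```text
time: 9.1
ee_pos: [0.5305, -0.007, 0.2909]
ee_rot: [0.707, -0.013, 0.707, 0.013]
ft_force: [-2.2, 0.8, -9.9]
finger_gap: 0.0159
```

Run:
```python
from h import *
st()
```

```text
t 9.1 grasp [ 0.5304 -0.007   0.1362] x [-0. -0. -1.] z [ 0.999  0.037 -0.   ] F [-2.17  0.77 -9.92] T [ 0.2   0.32 -0.02] gap 0.0159 q [-0.58  0.37  0.63  1.96 -0.27  0.9   0.23]
```

>>> servo_tool(targets=[[[0,0,0.06,0,0],[0,0,0.06,0,0],[0,0,0,0,0],[0,0,0,-0.2,0],[0,0,0,-0.2,0],[0,0,0,-0.2,0],[0,0,0,-0.2,0],[0,0,0,-0.2,0],[0,0,0,0,0],[0,0,0,0,0]]])

```text
time: 10.35
ee_pos: [0.5307, -0.0069, 0.2941]
ee_rot: [0.706, 0.049, 0.705, -0.049]
ft_force: [-1.3, -0.5, -11.5]
finger_gap: 0.0157
```

Run:
```python
from h import *
st()
```

```text
t 10.35 grasp [ 0.5308 -0.007   0.1394] x [ 0.001 -0.    -1.   ] z [ 0.991 -0.137  0.001] F [ -1.3   -0.5  -11.51] T [ 0.08  0.12 -0.03] gap 0.0157 q [-0.62  0.37  0.67  1.95 -0.29  0.91  0.07]
```

>>> servo_tool(targets=[[[0,0,0,-0.4,0],[0,0,0,-0.4,0],[0,0,0,-0.4,0],[0,0,0,-0.4,0],[0,0,0,-0.4,0],[0,0,0,-0.4,0],[0,0,0,-0.2,0],[0,0,-0.06,0,0],[0,0,-0.03,0,0],[0,0,0,0,0]]])

```text
time: 11.6
ee_pos: [0.5314, -0.0072, 0.2922]
ee_rot: [0.677, 0.206, 0.675, -0.206]
ft_force: [4.3, -1.7, -10.9]
finger_gap: 0.0155
```

```bash
cat >> h.py <<'E'
def kn():
    s=st();r=R.from_quat(np.roll(s['ee_rot'],-1)).as_matrix()
    print('TURN deg',round(2.12-np.degrees(np.arctan2(r[1,2],r[0,2])),2),'LIFT mm',round(((s['ee_pos']+r[:,0]*manip.grasp_offset)[2]-.1225)*1e3,2))
E
python3 - <<'E'
from h import *
kn()
im=manip.get_image('scene')
cv2.imwrite('pics/s4.png',cv2.resize(im[160:290,285:435],None,fx=4,fy=4,interpolation=cv2.INTER_CUBIC))
cv2.imwrite('pics/w4.png',manip.get_image('wrist'))
E
```

```text
t 11.6 grasp [ 0.5318 -0.0073  0.1375] x [ 0.003 -0.001 -1.   ] z [ 0.83  -0.557  0.003] F [  4.34  -1.7  -10.92] T [-0.42 -0.92  0.05] gap 0.0155 q [-0.69  0.4   0.78  1.96 -0.36  0.92 -0.33]
TURN deg 35.99 LIFT mm 14.99
```

View pics/s4.png

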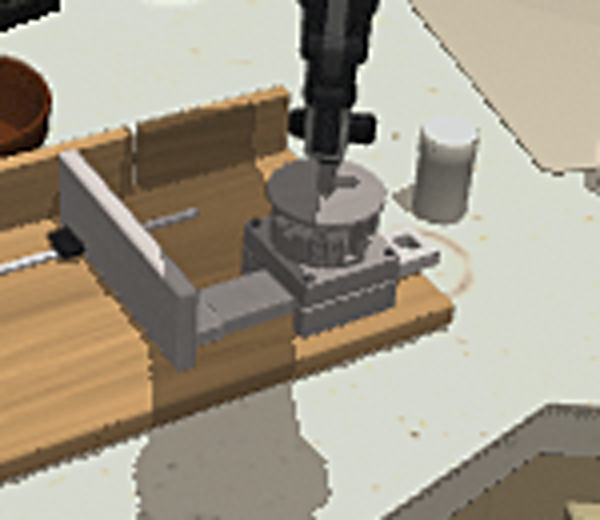

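View pics/w4.png

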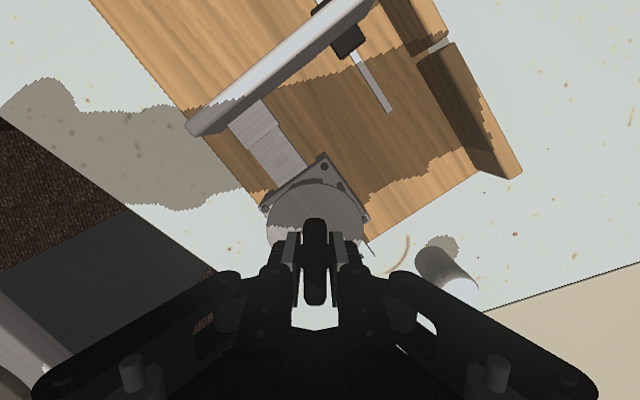

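>>> servo_tool(targets=[[[0.03,-0.01,-0.02,0,0],[0,0,-0.02,0,0],[0,0,-0.01,0,0],[0,0,0,0,0],[0,0,0,0,0],[0,0,0,0,0],[0,0,0,0,0],[0,0,0,0,0],[0,0,0,0,0],[0,0,0,0,0]]])

```text
time: 12.95
ee_pos: [0.5317, -0.0073, 0.2908]
ee_rot: [0.677, 0.206, 0.676, -0.206]
ft_force: [3.6, -1.9, 1.8]
finger_gap: 0.0155
```

```bash
python3 -c "
from h import *
kn()"
```

```text
t 12.95 grasp [ 0.5318 -0.0073  0.1361] x [ 0.001 -0.    -1.   ] z [ 0.83  -0.558  0.001] F [ 3.61 -1.92  1.79] T [-0.47 -0.59 -0.02] gap 0.0155 q [-0.69  0.41  0.78  1.96 -0.36  0.92 -0.32]
TURN deg 36.01 LIFT mm 13.65
```

>>> servo_tool(targets=[[[0.02,-0.01,0,-0.1,0],[0,0,0,-0.1,0],[0,0,0,-0.1,0],[0,0,0,-0.05,0],[0,0,0,0,0],[0,0,0,0,0],[0,0,0,0,0],[0,0,0,0,0],[0,0,0,0,0],[0,0,0,0,0]]])

```text
time: 14.2
ee_pos: [0.5319, -0.0075, 0.2907]
ee_rot: [0.67, 0.227, 0.67, -0.227]
ft_force: [0.3, -2.1, 5.9]
finger_gap: 0.0155
```

```bash
python3 -c "
from h import *
kn()"
```

```text
t 14.2 grasp [ 0.5319 -0.0075  0.136 ] x [ 0. -0. -1.] z [ 0.795 -0.607  0.   ] F [ 0.31 -2.09  5.93] T [-0.48 -0.18  0.2 ] gap 0.0155 q [-0.7   0.41  0.79  1.96 -0.37  0.92 -0.37]
TURN deg 39.5 LIFT mm 13.5
```

>>> servo_tool(targets=[[[0,-0.02,0.02,-0.1,0],[0,0,0,-0.1,0],[0,0,0,-0.1,0],[0,0,0,0,0],[0,0,0,0,0],[0,0,0,0,0],[0,0,0,0,0],[0,0,0,0,0],[0,0,0,0,0],[0,0,0,0,0]]])

```text
time: 15.45
ee_pos: [0.532, -0.0077, 0.291]
ee_rot: [0.664, 0.244, 0.664, -0.244]
ft_force: [4.7, 1.3, -0.4]
finger_gap: 0.016
```

```bash
python3 -c "
from h import *
kn()"
```

```text
t 15.45 grasp [ 0.532  -0.0076  0.1363] x [ 0.  0. -1.] z [ 0.762 -0.648  0.   ] F [ 4.71  1.29 -0.42] T [ 0.21 -1.    0.04] gap 0.016 q [-0.71  0.42  0.81  1.96 -0.38  0.92 -0.42]
TURN deg 42.49 LIFT mm 13.78
```

>>> servo_tool(targets=[[[0.02,0,0,-0.1,0],[0,0,0,-0.1,0],[0,0,0,-0.1,0],[0,0,0,0,0],[0,0,0,0,0],[0,0,0,0,0],[0,0,0,0,0],[0,0,0,0,0],[0,0,0,0,0],[0,0,0,0,0]]])

```text
time: 16.7
ee_pos: [0.5322, -0.0078, 0.2909]
ee_rot: [0.657, 0.261, 0.657, -0.261]
ft_force: [3.4, 2.5, 0.0]
finger_gap: 0.0157
```

```bash
python3 -c "
from h import *
kn()"
```

```text
t 16.7 grasp [ 0.5322 -0.0078  0.1362] x [-0.  0. -1.] z [ 0.727 -0.687 -0.   ] F [3.37 2.48 0.01] T [ 0.65 -0.49  0.13] gap 0.0157 q [-0.72  0.42  0.82  1.96 -0.38  0.93 -0.46]
TURN deg 45.5 LIFT mm 13.74
```

>>> servo_tool(targets=[[[0.02,0.01,0,-0.1,0],[0,0,0,-0.1,0],[0,0,0,-0.1,0],[0,0,0,0,0],[0,0,0,0,0],[0,0,0,0,0],[0,0,0,0,0],[0,0,0,0,0],[0,0,0,0,0],[0,0,0,0,0]]])

```text
time: 17.95
ee_pos: [0.5325, -0.0078, 0.2908]
ee_rot: [0.65, 0.278, 0.65, -0.279]
ft_force: [-2.5, 1.1, 2.6]
finger_gap: 0.0156
```

```bash
python3 -c "
from h import *
kn()"
```

```text
t 17.95 grasp [ 0.5324 -0.0078  0.1361] x [-0.001 -0.    -1.   ] z [ 0.69  -0.724 -0.001] F [-2.55  1.1   2.59] T [0.39 0.63 0.14] gap 0.0156 q [-0.73  0.43  0.83  1.95 -0.39  0.93 -0.51]
TURN deg 48.51 LIFT mm 13.64
```

>>> servo_tool(targets=[[[-0.01,0,0.005,-0.1,0],[0,0,0,-0.1,0],[0,0,0,-0.1,0],[0,0,0,0,0],[0,0,0,0,0],[0,0,0,0,0],[0,0,0,0,0],[0,0,0,0,0],[0,0,0,0,0],[0,0,0,0,0]]])

```text
time: 19.2
ee_pos: [0.5325, -0.0078, 0.291]
ee_rot: [0.642, 0.295, 0.642, -0.296]
ft_force: [-1.3, -0.4, -2.9]
finger_gap: 0.0157
```

```bash
python3 -c "
from h import *
kn()"
```

```text
t 19.2 grasp [ 0.5325 -0.0079  0.1363] x [-0. -0. -1.] z [ 0.651 -0.759  0.   ] F [-1.33 -0.44 -2.87] T [-0.06  0.47  0.12] gap 0.0157 q [-0.74  0.43  0.84  1.96 -0.4   0.93 -0.55]
TURN deg 51.51 LIFT mm 13.83
```

>>> servo_tool(targets=[[[0,0,-0.008,-0.1,0],[0,0,0,-0.1,0],[0,0,0,-0.1,0],[0,0,0,0,0],[0,0,0,0,0],[0,0,0,0,0],[0,0,0,0,0],[0,0,0,0,0],[0,0,0,0,0],[0,0,0,0,0]]])

```text
time: 20.45
ee_pos: [0.5326, -0.0079, 0.291]
ee_rot: [0.635, 0.312, 0.634, -0.312]
ft_force: [-2.3, -2.4, 0.4]
finger_gap: 0.0157
```

```bash
python3 -c "
from h import *
kn()"
```

```text
t 20.45 grasp [ 0.5326 -0.008   0.1363] x [ 0. -0. -1.] z [ 0.61  -0.792  0.   ] F [-2.31 -2.39  0.44] T [-0.5   0.68  0.11] gap 0.0157 q [-0.74  0.44  0.86  1.96 -0.41  0.93 -0.6 ]
TURN deg 54.51 LIFT mm 13.76
```

>>> servo_tool(targets=[[[-0.01,-0.01,0,-0.1,0],[0,0,0,-0.1,0],[0,0,0,-0.1,0],[0,0,0,0,0],[0,0,0,0,0],[0,0,0,0,0],[0,0,0,0,0],[0,0,0,0,0],[0,0,0,0,0],[0,0,0,0,0]]])

```text
time: 21.7
ee_pos: [0.5325, -0.008, 0.291]
ee_rot: [0.626, 0.329, 0.626, -0.329]
ft_force: [-0.8, -3.2, -1.3]
finger_gap: 0.0158
```

```bash
python3 -c "
from h import *
kn()"
```

```text
t 21.7 grasp [ 0.5326 -0.0081  0.1363] x [ 0.001 -0.    -1.   ] z [ 0.568 -0.823  0.001] F [-0.84 -3.23 -1.35] T [-0.66  0.2   0.09] gap 0.0158 q [-0.75  0.44  0.87  1.96 -0.42  0.93 -0.64]
TURN deg 57.51 LIFT mm 13.82
```

>>> servo_tool(targets=[[[0,-0.02,-0.004,-0.1,0],[0,0,0,-0.1,0],[0,0,0,-0.1,0],[0,0,0,0,0],[0,0,0,0,0],[0,0,0,0,0],[0,0,0,0,0],[0,0,0,0,0],[0,0,0,0,0],[0,0,0,0,0]]])

```text
time: 22.95
ee_pos: [0.5325, -0.0082, 0.2909]
ee_rot: [0.617, 0.345, 0.617, -0.345]
ft_force: [1.0, -0.3, 1.2]
finger_gap: 0.0159
```

```bash
python3 -c "
from h import *
kn()"
```

```text
t 22.95 grasp [ 0.5326 -0.0082  0.1362] x [ 0.001  0.    -1.   ] z [ 0.524 -0.852  0.   ] F [ 1.04 -0.33  1.23] T [ 0.01 -0.22  0.1 ] gap 0.0159 q [-0.76  0.45  0.88  1.96 -0.43  0.94 -0.68]
TURN deg 60.5 LIFT mm 13.72
```

>>> servo_tool(targets=[[[0,0,0,-0.1,0],[0,0,0,-0.1,0],[0,0,0,-0.1,0],[0,0,0,0,0],[0,0,0,0,0],[0,0,0,0,0],[0,0,0,0,0],[0,0,0,0,0],[0,0,0,0,0],[0,0,0,0,0]]])

```text
time: 24.2
ee_pos: [0.5325, -0.0084, 0.2909]
ee_rot: [0.608, 0.361, 0.608, -0.361]
ft_force: [3.3, 1.2, 0.7]
finger_gap: 0.0161
```

```bash
python3 -c "
from h import *
kn()"
```

```text
t 24.2 grasp [ 0.5327 -0.0084  0.1362] x [ 0.001 -0.    -1.   ] z [ 0.479 -0.878  0.   ] F [3.28 1.23 0.65] T [ 0.21 -0.77  0.12] gap 0.0161 q [-0.77  0.45  0.9   1.96 -0.44  0.94 -0.73]
TURN deg 63.5 LIFT mm 13.71
```

>>> servo_tool(targets=[[[0.015,0,0,-0.1,0],[0,0,0,-0.1,0],[0,0,0,-0.1,0],[0,0,0,0,0],[0,0,0,0,0],[0,0,0,0,0],[0,0,0,0,0],[0,0,0,0,0],[0,0,0,0,0],[0,0,0,0,0]]])

```text
time: 25.45
ee_pos: [0.5327, -0.0084, 0.2909]
ee_rot: [0.598, 0.377, 0.598, -0.377]
ft_force: [2.2, 0.7, 1.1]
finger_gap: 0.0158
```

```bash
python3 -c "
from h import *
kn()"
```

```text
t 25.45 grasp [ 0.5328 -0.0085  0.1362] x [ 0. -0. -1.] z [ 0.432 -0.902  0.   ] F [2.24 0.65 1.12] T [ 0.22 -0.54  0.14] gap 0.0158 q [-0.78  0.46  0.91  1.96 -0.45  0.94 -0.77]
TURN deg 66.5 LIFT mm 13.65
```

>>> servo_tool(targets=[[[0.01,0,0,-0.1,0],[0,0,0,-0.1,0],[0,0,0,-0.1,0],[0,0,0,0,0],[0,0,0,0,0],[0,0,0,0,0],[0,0,0,0,0],[0,0,0,0,0],[0,0,0,0,0],[0,0,0,0,0]]])

```text
time: 26.7
ee_pos: [0.5328, -0.0086, 0.2908]
ee_rot: [0.588, 0.392, 0.588, -0.392]
ft_force: [1.0, -0.9, 1.9]
finger_gap: 0.0157
```

```bash
python3 -c "
from h import *
kn()"
```

```text
t 26.7 grasp [ 0.5328 -0.0086  0.1361] x [-0. -0. -1.] z [ 0.384 -0.923  0.   ] F [ 0.98 -0.89  1.88] T [-0.1  -0.11  0.16] gap 0.0157 q [-0.79  0.46  0.92  1.96 -0.46  0.94 -0.81]
TURN deg 69.51 LIFT mm 13.56
```

>>> servo_tool(targets=[[[0,0,0,-0.1,0],[0,0,0,-0.1,0],[0,0,0,-0.1,0],[0,0,0,0,0],[0,0,0,0,0],[0,0,0,0,0],[0,0,0,0,0],[0,0,0,0,0],[0,0,0,0,0],[0,0,0,0,0]]])

```text
time: 27.95
ee_pos: [0.5329, -0.0086, 0.2908]
ee_rot: [0.578, 0.407, 0.578, -0.408]
ft_force: [3.1, -1.2, -2.5]
finger_gap: 0.0157
```

```bash
python3 -c "
from h import *
kn()"
```

```text
t 27.95 grasp [ 0.5329 -0.0087  0.1361] x [-0. -0. -1.] z [ 0.336 -0.942  0.   ] F [ 3.05 -1.21 -2.48] T [-0.49 -0.34  0.02] gap 0.0157 q [-0.79  0.47  0.94  1.96 -0.47  0.95 -0.86]
TURN deg 72.51 LIFT mm 13.56
```

>>> servo_tool(targets=[[[0.01,0,-0.01,0,0],[0,0,-0.01,0,0],[0,0,0,0,0],[0,0,0,0,0],[0,0,0,0,0],[0,0,0,0,0],[0,0,0,0,0],[0,0,0,0,0],[0,0,0,0,0],[0,0,0,0,0]]])

```text
time: 29.2
ee_pos: [0.5331, -0.0086, 0.2903]
ee_rot: [0.578, 0.407, 0.578, -0.408]
ft_force: [-3.2, -4.1, 4.1]
finger_gap: 0.0154
```

```bash
python3 -c "
from h import *
kn()"
```

```text
t 29.2 grasp [ 0.533  -0.0086  0.1356] x [-0. -0. -1.] z [ 0.336 -0.942  0.   ] F [-3.18 -4.1   4.09] T [-0.69  0.64  0.05] gap 0.0154 q [-0.79  0.47  0.94  1.96 -0.47  0.95 -0.86]
TURN deg 72.51 LIFT mm 13.11
```

>>> servo_tool(targets=[[[-0.02,-0.02,0.005,-0.1,0],[0,0,0,-0.1,0],[0,0,0,-0.1,0],[0,0,0,0,0],[0,0,0,0,0],[0,0,0,0,0],[0,0,0,0,0],[0,0,0,0,0],[0,0,0,0,0],[0,0,0,0,0]]])

```text
time: 30.45
ee_pos: [0.5329, -0.0088, 0.2905]
ee_rot: [0.567, 0.423, 0.567, -0.422]
ft_force: [4.0, -2.4, -10.9]
finger_gap: 0.0159
```

```bash
python3 -c "
from h import *
kn()
im=manip.get_image('scene')
cv2.imwrite('pics/s5.png',cv2.resize(im[160:290,285:435],None,fx=4,fy=4,interpolation=cv2.INTER_CUBIC))
cv2.imwrite('pics/w5.png',manip.get_image('wrist'))
"
```

```text
t 30.45 grasp [ 0.5329 -0.0088  0.1358] x [ 0.  0. -1.] z [ 0.286 -0.958  0.   ] F [  4.02  -2.38 -10.91] T [-0.46 -0.98  0.01] gap 0.0159 q [-0.8   0.48  0.95  1.96 -0.48  0.95 -0.9 ]
TURN deg 75.5 LIFT mm 13.31
```

View pics/s5.png

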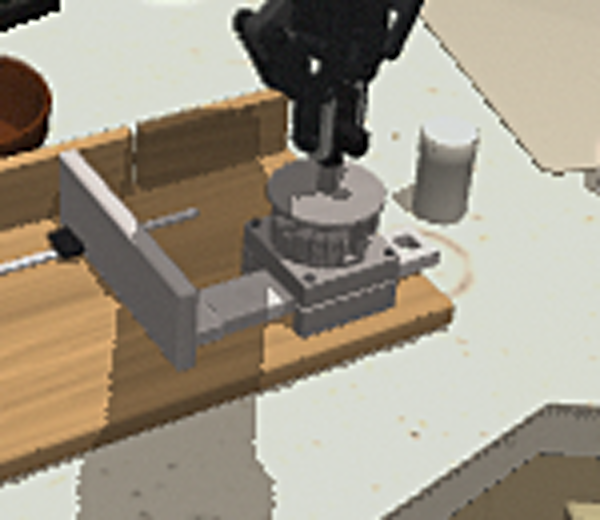

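View pics/w5.png

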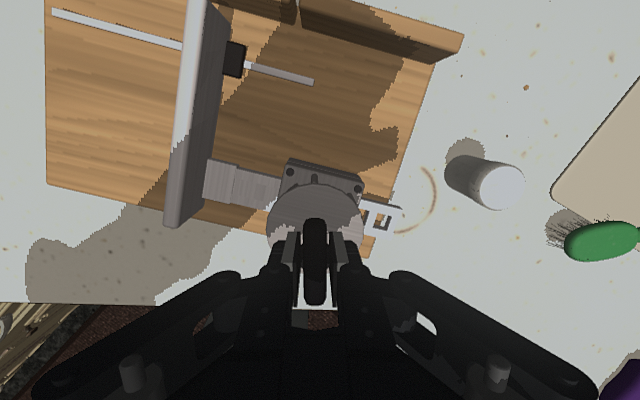

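The pull jumped to −10.9 N with torque gone: the key hangs over the notch. Lowering gently.

>>> servo_tool(targets=[[[0.02,-0.02,-0.03,0,0],[0,0,-0.03,0,0],[0,0,-0.02,0,0],[0,0,0,0,0],[0,0,0,0,0],[0,0,0,0,0],[0,0,0,0,0],[0,0,0,0,0],[0,0,0,0,0],[0,0,0,0,0]]])

```text
time: 31.8
ee_pos: [0.5331, -0.009, 0.2883]
ee_rot: [0.567, 0.422, 0.567, -0.422]
ft_force: [1.7, 3.2, -10.1]
finger_gap: 0.0157
```

```bash
python3 -c "
from h import *
kn()
"
```

```text
t 31.8 grasp [ 0.533  -0.0089  0.1336] x [-0.001  0.001 -1.   ] z [ 0.286 -0.958 -0.001] F [  1.7    3.18 -10.14] T [ 0.71 -0.48  0.02] gap 0.0157 q [-0.8   0.48  0.95  1.96 -0.48  0.95 -0.9 ]
TURN deg 75.49 LIFT mm 11.12
```

>>> servo_tool(targets=[[[0,0.02,-0.02,0,0],[0,0,-0.02,0,0],[0,0,-0.02,0,0],[0,0,0,0,0],[0,0,0,0,0],[0,0,0,0,0],[0,0,0,0,0],[0,0,0,0,0],[0,0,0,0,0],[0,0,0,0,0]]])

```text
time: 33.05
ee_pos: [0.5331, -0.0089, 0.287]
ee_rot: [0.567, 0.422, 0.567, -0.423]
ft_force: [-2.3, 3.3, 0.4]
finger_gap: 0.0158
```

```bash
python3 -c "
from h import *
kn()
"
```

```text
t 33.05 grasp [ 0.5331 -0.0089  0.1323] x [-0.  0. -1.] z [ 0.286 -0.958 -0.   ] F [-2.31  3.35  0.37] T [0.82 0.73 0.01] gap 0.0158 q [-0.8   0.48  0.94  1.96 -0.48  0.94 -0.89]
TURN deg 75.51 LIFT mm 9.84
```

>>> servo_tool(targets=[[[0,0,0,0,0.45],[0,0,0,0,0.45],[0,0,0,0,0.45],[0,0,0,0,0.45],[0,0,0.1,0,0.45],[0,0,0.3,0,0.45],[0,0,0.4,0,0.45],[0,0,0.4,0,0.45],[0,0,0.4,0,0.45],[0,0,0.4,0,0.45]]])

```text
time: 34.3
ee_pos: [0.5333, -0.0089, 0.3378]
ee_rot: [0.567, 0.423, 0.567, -0.422]
ft_force: [0.0, 1.0, 0.4]
finger_gap: 0.0385
```

```bash
python3 -c "
from h import *
kn()
im=manip.get_image('scene')
cv2.imwrite('pics/s6.png',cv2.resize(im[160:290,285:435],None,fx=4,fy=4,interpolation=cv2.INTER_CUBIC))
c=cm('wrist');cv2.imwrite('pics/w6.png',manip.get_image('wrist'))
np.savez('c6.npz',K=c[0],R=c[1],t=c[2])
"
```

```text
t 34.3 grasp [ 0.5333 -0.0089  0.1831] x [ 0.  0. -1.] z [ 0.286 -0.958  0.   ] F [0.01 1.01 0.43] T [ 0.05 -0.02  0.06] gap 0.0385 q [-0.86  0.42  1.01  1.91 -0.41  1.04 -0.95]
TURN deg 75.5 LIFT mm 60.59
```

View pics/s6.png

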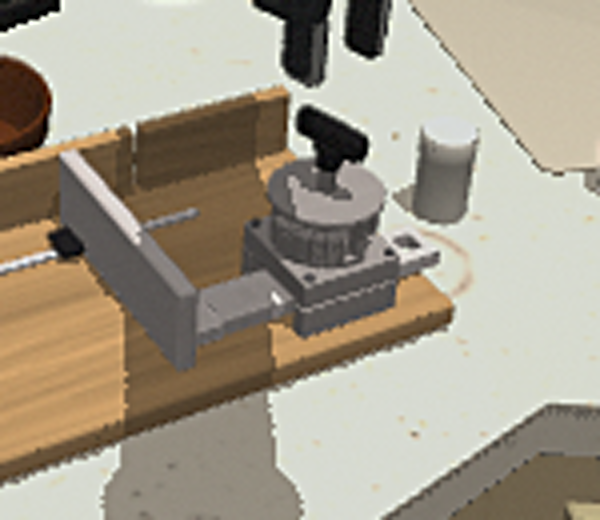

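View pics/w6.png

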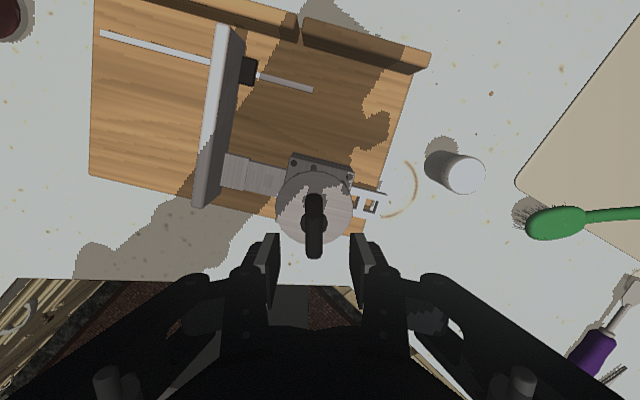

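```bash
python3 -c "
from h import *
d=np.load('c6.npz');c=(d['K'],d['R'],d['t'])
for z in(.116,.126,.130): print(z,proj('scene',[.529,-.0075,z]))
S=lambda u,v:((u-1.5)/4+285,(v-1.5)/4+160)
print('seen before',S(331,153),'now',S(333,134))
for p in((216,25),(229,25),(192,206),(208,207)): print(onz('wrist',p,.075,c).round(4))
"
```

```text
0.116 [366.88321586 197.78068769]
0.126 [367.25275519 193.83463759]
0.13 [367.40196245 192.24135845]
seen before (367.375, 197.875) now (367.875, 193.125)
[0.6432 0.0986 0.075 ]
[0.6459 0.0894 0.075 ]
[0.4987 0.0916 0.075 ]
[0.5018 0.078  0.075 ]
```

>>> servo_tool(targets=[[[0.4,0.66,0,-0.24,0.6],[0.4,0.67,0,-0.24,0.6],[0.4,0.67,0,-0.24,0.6],[0.4,0.66,0,-0.24,0.6],[0.4,0.67,0,-0.24,0.6],[0.4,0.67,0,-0.24,0.6],[0,0,-0.7,0,0.6],[0,0,-0.8,0,0.6],[0,0,-0.8,0,0.6],[0,0,-0.8,0,0.6]]])

```text
time: 35.65
ee_pos: [0.5927, 0.0903, 0.2576]
ee_rot: [0.509, 0.49, 0.51, -0.491]
ft_force: [-0.5, 0.2, 0.5]
finger_gap: 0.0512
```

```bash
python3 -c "
from h import *
st()
cv2.imwrite('pics/w7.png',manip.get_image('wrist'))
"
```

```text
t 35.65 grasp [0.5925 0.0903 0.1029] x [-0.001 -0.    -1.   ] z [ 0.038 -0.999  0.   ] F [-0.5   0.2   0.51] T [-0.01  0.01  0.04] gap 0.0512 q [-0.88  0.65  0.92  1.82 -0.62  0.98 -1.23]
```

View pics/w7.png

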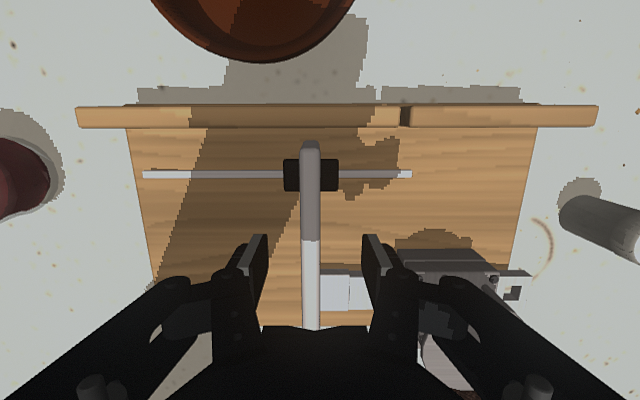

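>>> servo_tool(targets=[[[0,0.03,-0.4,0,0.6],[0,0,-0.4,0,0.6],[0,0,-0.4,0,0.6],[0,0,-0.3,0,0.6],[0,0,0,0,0],[0,0,0,0,0],[0,0,0,0,0],[0,0,0,0,0],[0,0,0,0,0],[0,0,0,0,0]]])

```text
time: 36.95
ee_pos: [0.5934, 0.0927, 0.2224]
ee_rot: [0.509, 0.491, 0.51, -0.49]
ft_force: [-1.1, 5.1, 5.4]
finger_gap: 0.0107
```

```bash
python3 -c "
from h import *
st()
"
```

```text
t 36.95 grasp [0.5935 0.093  0.0677] x [ 0.     0.002 -1.   ] z [ 0.039 -0.999 -0.002] F [-1.05  5.15  5.44] T [0.87 0.36 0.07] gap 0.0107 q [-0.85  0.7   0.88  1.84 -0.66  0.93 -1.2 ]
```

>>> servo_tool(targets=[[[-0.01,0.25,0,0,0],[-0.01,0.25,0,0,0],[-0.01,0.25,0,0,0],[-0.01,0.25,0,0,0],[-0.01,0.25,0,0,0],[-0.01,0.25,0,0,0],[-0.01,0.25,0,0,0],[-0.01,0.25,0,0,0],[-0.01,0.2,0,0,0],[0,0,0,0,0]]])

```text
time: 38.2
ee_pos: [0.5912, 0.1469, 0.2224]
ee_rot: [0.51, 0.49, 0.509, -0.49]
ft_force: [-1.1, -1.0, 6.1]
finger_gap: 0.0109
```

```bash
python3 -c "
from h import *
st()
"
```

```text
t 38.2 grasp [0.5913 0.1468 0.0677] x [ 0.001 -0.001 -1.   ] z [ 0.039 -0.999  0.001] F [-1.06 -1.02  6.12] T [-0.21  0.21  0.03] gap 0.0109 q [-0.93  0.71  0.88  1.82 -0.67  0.94 -1.29]
```

>>> servo_tool(targets=[[[0,0.05,0,0,0],[0,0.05,0,0,0],[0,0.05,0,0,0],[0,0.03,0,0,0],[0,0,0,0,0],[0,0,0,0,0],[0,0,0,0,0],[0,0,0,0,0],[0,0,0,0,0],[0,0,0,0,0]]])

```text
time: 39.45
ee_pos: [0.5911, 0.1505, 0.2224]
ee_rot: [0.51, 0.49, 0.509, -0.491]
ft_force: [-1.5, -2.5, 6.4]
finger_gap: 0.0113
```

```bash
python3 -c "
from h import *
st()
"
```

```text
t 39.45 grasp [0.5912 0.1503 0.0677] x [ 0.    -0.002 -1.   ] z [ 0.038 -0.999  0.002] F [-1.53 -2.53  6.45] T [-0.46  0.33  0.14] gap 0.0113 q [-0.94  0.71  0.88  1.82 -0.67  0.94 -1.29]
```

Force is only friction so far (57.4 mm); creep further.

>>> servo_tool(targets=[[[0,0.03,0,0,0],[0,0.03,0,0,0],[0,0.03,0,0,0],[0,0.03,0,0,0],[0,0,0,0,0],[0,0,0,0,0],[0,0,0,0,0],[0,0,0,0,0],[0,0,0,0,0],[0,0,0,0,0]]])

```text
time: 40.7
ee_pos: [0.591, 0.1533, 0.2224]
ee_rot: [0.51, 0.49, 0.509, -0.491]
ft_force: [-1.5, -2.6, 6.7]
finger_gap: 0.011
```

```bash
python3 -c "
from h import *
st()
"
```

```text
t 40.7 grasp [0.5911 0.153  0.0677] x [ 0.    -0.002 -1.   ] z [ 0.038 -0.999  0.002] F [-1.51 -2.62  6.67] T [-0.53  0.35  0.18] gap 0.011 q [-0.94  0.71  0.88  1.82 -0.67  0.94 -1.3 ]
```

>>> servo_tool(targets=[[[0,0.03,0,0,0],[0,0.03,0,0,0],[0,0.03,0,0,0],[0,0.03,0,0,0],[0,0,0,0,0],[0,0,0,0,0],[0,0,0,0,0],[0,0,0,0,0],[0,0,0,0,0],[0,0,0,0,0]]])

```text
time: 41.95
ee_pos: [0.591, 0.154, 0.2224]
ee_rot: [0.51, 0.49, 0.508, -0.492]
ft_force: [-1.8, -7.1, 6.6]
finger_gap: 0.0115
```

```bash
python3 -c "
from h import *
st()
"
```

```text
t 41.95 grasp [0.591  0.1531 0.0677] x [ 0.    -0.005 -1.   ] z [ 0.036 -0.999  0.005] F [-1.8  -7.06  6.6 ] T [-1.28  0.32  0.2 ] gap 0.0115 q [-0.95  0.71  0.88  1.82 -0.67  0.94 -1.3 ]
```

End stop felt (−7 N, motion stopped at ~61 mm). Relax slightly, open, and rise.

>>> servo_tool(targets=[[[0,-0.04,0,0,0],[0,0,0,0,0.6],[0,0,0,0,0.6],[0,0,0,0,0.6],[0,0,0,0,0.6],[0,0,0.2,0,0.6],[0,0,0.5,0,0.6],[0,0,0.8,0,0.6],[0,0,0.9,0,0.6],[0,0,0.9,0,0.6]]])

```text
time: 43.2
ee_pos: [0.5912, 0.1562, 0.3067]
ee_rot: [0.51, 0.491, 0.509, -0.49]
ft_force: [-0.3, 0.1, 0.2]
finger_gap: 0.0511
```

>>> servo_tool(targets=[[[0,0,0.9,0,0.6],[0,0,0.9,0,0.6],[0,0,0.9,0,0.6],[0,0,0.5,0,0.6],[0,0,0,0,0.6],[0,0,0,0,0.6],[0,0,0,0,0.6],[0,0,0,0,0.6],[0,0,0,0,0.6],[0,0,0,0,0.6]]])

```text
time: 44.45
ee_pos: [0.591, 0.1563, 0.3843]
ee_rot: [0.51, 0.49, 0.51, -0.49]
ft_force: [0.7, -0.4, 0.4]
finger_gap: 0.0513
```

```bash
python3 -c "
from h import *
st()
im=manip.get_image('scene')
cv2.imwrite('pics/s8.png',cv2.resize(im[160:290,235:435],None,fx=4,fy=4,interpolation=cv2.INTER_CUBIC))
c=cm('wrist');cv2.imwrite('pics/w8.png',manip.get_image('wrist'));np.savez('c8.npz',K=c[0],R=c[1],t=c[2])
"
```

```text
t 44.45 grasp [0.5909 0.1563 0.2296] x [-0. -0. -1.] z [ 0.039 -0.999  0.   ] F [ 0.73 -0.38  0.36] T [ 0.03 -0.01  0.03] gap 0.0513 q [-1.05  0.55  1.04  1.68 -0.5   1.21 -1.43]
```

View pics/s8.png

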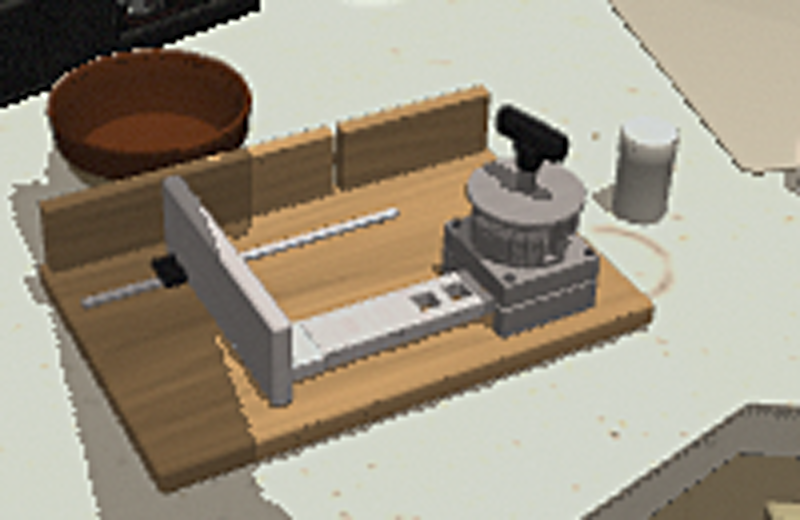

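View pics/w8.png

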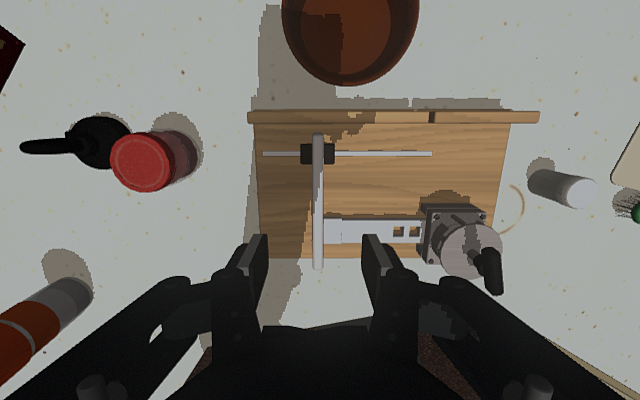

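```bash
python3 -c "
from h import *
d=np.load('c8.npz');c=(d['K'],d['R'],d['t'])
S=lambda u,v:((u-1.5)/4+235,(v-1.5)/4+160)
a=onz('scene',S(396,288),.075);b=onz('scene',S(292,322),.075);print('fence travel',np.linalg.norm(a-b))
def masks(path,x0,x1,y0,y1,th):
    im=cv2.imread(path)[y0:y1,x0:x1];m=(im.max(2)<th).astype(np.uint8);n,l,s,ce=cv2.connectedComponentsWithStats(m);i=1+np.argmax(s[1:,4]);print(path,s[i],ce[i]+[x0,y0]);return ce[i]+[x0,y0]
cv2.imwrite('pics/zz.png',cv2.imread('pics/scene0.png'))
p1=masks('pics/s8.png',480,580,95,175,60);ps=S(*p1)
p0=masks('pics/scz.png',480,580,115,195,60);print('scene shift',np.array(S(*p0))-ps)
pw=masks('pics/w8.png',465,510,240,300,55)
o1,d1=ray('scene',ps);o2,d2=ray('wrist',pw,c)
A=np.c_[d1,-d2];t=np.linalg.lstsq(A,o2-o1,rcond=None)[0];print(o1+d1*t[0],o2+d2*t[1])
"
```

```text
fence travel 0.05949130130333891
pics/s8.png [  18   12   70   67 2603] [531.0868229  139.69688821]
pics/scz.png [  11   14   77   61 2712] [529.19358407 155.74705015]
scene shift [-0.47330971  4.01254049]
pics/w8.png [   2    7   36   49 1033] [488.83639884 268.30493708]
[ 0.5314154  -0.00963308  0.12221781] [ 0.53143405 -0.00938885  0.1220299 ]
```

```bash
python3 -c "
from rig import manip
print(manip.finish_job())"
```

```text
the job is handed in; nothing more can be done
None
```

I parked the plunger in its rest notch and slid the fence to its outer end stop, then handed the job in at about 44.6 s of the 64 s. `finish_job` gives no verdict, so the checks below are my own readings.

**Plunger:** I lifted the knob about 17 mm, turned it clockwise to 36° in the air, and set it lightly on the land. I then felt along the land in 3° steps.
- **Finding the notch:** at about 75.5° (1.32 rad) the land stopped carrying the key and the full 10.9 N spring pull hung on the gripper.
- **Seating:** I lowered it until the force fell to near zero, at a tool lift of 9.8 mm, then let go.
- **Force on the key:** I estimate the highest vertical load at about 17 N while feeling, against the 25 N limit. It was not measured directly.

**Fence:** I gripped it and slid it outward until it stopped at about 61 mm by the tool, with the resistance rising to 7 N. Then I opened the gripper and rose clear.

**Last checks:**
- **Fence travel:** about 59.5 mm in the scene camera.
- **Knob height:** the knob's shift in the scene camera matches about 10.2 mm of lift, which is parked. A rougher estimate from two cameras put the knob at 122 mm. That is 2–4 mm below the expected 126 mm and short of the 124 mm limit. I put it down to hub pixels in the dark mask and calibration error, and trusted the force reading and the picture shift instead.
- **Robot clear of everything:** wrist force was below 1 N.
- **Tin, jar and bowl:** I did not touch them, and the tin and bowl look unmoved in the final scene picture. The jar is in view only in the last wrist picture, and I measured none of the three.

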